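# Open the wide battery charging pod

### The job

Open the wider of the two battery charging pods: press down the release tab on its near side so that the lid springs up, then push the lid all the way back until it is fully open, and leave it so. Keep the narrower pod shut, and do not pick up or shift any of the loose things lying about.

Things in the scene. Friction and masses are not known exactly. Their poses are not given: they have to be found in the camera images.
- wide_pod: Battery charging pod, the wider of the two: grey plastic box 100 mm deep (its x) and 130 mm wide (its y), rim 52 mm above the table, black lid on top (60 mm closed), on a 6 mm foot flange that stands out 7 to 9 mm all round. Screwed to the table. Origin: centre of its underside; its own x points from the release tab (near the robot) to the lid's hinge (far side), z up.
- wide_tab (a joint): Release tab of the wide pod, rad: 0 at rest, 0.30 at its stop; a rocker of black plastic, a level paddle sticking out of the pod's near face plus an upright tooth (top 67 mm above the table) that hooks over the lid's near edge. Pressing the paddle down (9 mm at the pressing spot, about 2 N to start and 4 N at the stop) tips the tooth away from the lid; it lets go at about 0.2. It springs back when let go.
- wide_tab_press (a point): Middle of the pressing spot on the upper face of the wide pod's tab: 30 mm out from the tab's pivot, 88 mm from the pod's middle towards its own -x, 46 mm above the table. The paddle is 36 mm wide, 6 mm thick and reaches 40 mm out from the pivot (its last 10 mm lie beyond this point); the lid's near edge begins 38 mm from this point towards the pod's +x, the tooth 24 mm from it.
- wide_lid (a joint): Lid of the wide pod, rad: 0 shut and latched (it may read up to 0.01), 1.75 fully open against its stop. Plate 130 mm wide, 98 mm from hinge line to near edge, 8 mm thick, smooth, hinged along the far rim. Let go by the tooth, it springs up to 0.75 rad or more within 1.5 s, creeps on to 0.95 to 1.2 rad (55 to 70 degrees) within about 5 s and stays there; a stiff hinge (under 0.1 N m) holds it wherever it is pushed to above that.
- wide_lid_edge (a point): Middle of the lower corner of the wide pod lid's near (free) edge; moves with the lid. Shut: 50 mm from the pod's middle towards its own -x, 52 mm above the table. Its x axis lies in the lid and points to the hinge.
- wide_hinge (a point): Fixed point in the middle of the wide pod's hinge line, 48 mm from the pod's middle towards its own +x, 52 mm above the table; the lid's underside turns about it. Axes as the pod's.
- narrow_pod: Battery charging pod, the narrower of the two: grey plastic box 100 mm deep (its x) and 76 mm wide (its y), rim 52 mm above the table, black lid on top (60 mm closed), on a 6 mm foot flange that stands out 7 to 9 mm all round. Screwed to the table. Origin: centre of its underside; its own x points from the release tab (near the robot) to the lid's hinge (far side), z up. To be left shut.
- narrow_lid (a joint): Lid of the narrow pod, rad: 0 shut and latched (it may read up to 0.01), 1.75 fully open against its stop. Plate 76 mm wide, 98 mm from hinge line to near edge, 8 mm thick, smooth, hinged along the far rim. Let go by the tooth, it springs up to 0.75 rad or more within 1.5 s, creeps on to 0.95 to 1.2 rad (55 to 70 degrees) within about 5 s and stays there; a stiff hinge (under 0.1 N m) holds it wherever it is pushed to above that.
- narrow_tab_press (a point): Middle of the pressing spot on the upper face of the narrow pod's tab: 30 mm out from the tab's pivot, 88 mm from the pod's middle towards its own -x, 46 mm above the table. The paddle is 36 mm wide, 6 mm thick and reaches 40 mm out from the pivot (its last 10 mm lie beyond this point); the lid's near edge begins 38 mm from this point towards the pod's +x, the tooth 24 mm from it.
- motor: Loose small drone motor, upright cylinder 28 mm across, 28 mm high with its shaft, standing beside the wide pod's tab, about 64 mm to its own +y side (centre to centre). Origin: centre of its underside.
- battery: Loose battery pack, black with a paper band, 30 x 70 x 24 mm with a yellow plug, lying behind the narrow pod. Origin: centre of its underside.
- screwdriver: Loose screwdriver with orange handle, about 0.2 m long, lying at the left. Its x runs from handle to tip.
- drone: Loose half-built four-armed drone, about 180 mm across and 45 mm high, at the right. Origin: below its middle, on the table.
- charger: Loose black charger brick 60 x 110 x 35 mm, at the left. Origin: centre of its underside.

How it is judged:
On the way, in this order (a step that is already met when the one before it is completed fails the run):
1. the wide pod's tab is pressed down with the fingers (value of joint wide_tab above 0.15 rad and value of joint wide_lid below 0.9 rad and contact force between the fingers and wide_pod above 0.3 N), for 0.04 s.
2. the wide pod's lid is pushed fully open (value of joint wide_lid above 1.6 rad), for 0.2 s.
At the end, for the whole second after the job is handed in: The wide pod's lid stands within 0.15 rad (about 9 degrees) of its stop (joint above 1.6) and at rest, the narrow pod's lid is shut (below 0.05), every loose thing is within 20 mm of where it started (value of joint wide_lid above 1.6 rad and velocity of joint wide_lid between -0.05 and 0.05 rad/s and value of joint narrow_lid below 0.05 rad and distance of each of motor, battery, screwdriver, drone, charger from where it was at the start of the episode below 0.02 m); the robot touches nothing.
It fails at once if the narrow pod's lid is released (value of joint narrow_lid above 0.1 rad).
It fails at once if a loose thing is picked up or shifted by more than 20 mm (distance of any of motor, battery, screwdriver, drone, charger from where it was at the start of the episode above 0.02 m).
It also fails if it takes over 38 s, if anything falls off the work surface, if the arm or the gripper's body presses on something with over 40 N, if the wrist force passes 120 N, or if a joint passes its speed limit or range.

### The arm

A 6-joint arm with a two-finger parallel gripper is mounted at the origin on the work surface. World frame = base frame: x ahead of the robot, y to its left, z up, the work surface at z = 0. Lengths are in m, angles in rad, forces in N, time in s.
With the tool pointing down it reaches from about 0.25 to 0.8 m from the base axis. Payload 3.9 kg.
Tool frame: the origin (TCP) lies on the centre line of the jaws, within the pads' length; the fingertips stand 11 mm ahead of it and the grasp point (between the pads) lies 8 mm behind it; z points along the fingers, y is the line along which they close (so a half turn about z gives the same grasp; the last joint's range is limited). The gripper opens to 85 mm and grips with 20 to 120 N. Pads are 22 mm wide; open, the fingers measure 114 mm over their backs; the gripper's body (76 mm by 85 mm) begins 54 mm behind the grasp point. The pads swing forward as they close: fully open they stand 13 mm farther back than shut.
Start: joints at [-1.337, 0.26, -0.138, 1.173, 0, 1.571], TCP at [0.122, -0.511, 0.242] pointing down, gripper open.
Joint ranges: [-2.78, 2.78], [-0.83, 1.72], [-1.28, 1.37], [-1.9, 2.12], [-1.57, 1.48], [-3.14, 3.14]. Speed limits (rad/s): [2.57, 2.57, 3.14, 3.14, 3.14, 3.14].

### API

Orientations are given as a rotation vector (axis times angle).
In Python, from station import env gives the robot as it stands.
- The arm moves only by the shell command python3 -m inch 'ROWS' [FORCE]. ROWS is JSON, a list that holds one entry, the list of rows, each a list of 5 numbers: the shift along the tool's x, y, z in m, then the turn about the tool's z in rad, then the closure, from -1 (fully open) to 1 (shut). In form: [[[tx, ty, tz, yaw, claw], ...]]. A call has 1 to 10 rows; each row shifts and turns the commanded pose from where the row before left it, along the tool's axes as they then stand; what a row does not reach is not made up. A row lasts 1/12 s, in which the tool goes at most 41.7 mm and 7.16 degrees, less where a joint would pass 70% of its speed; a pose out of reach is approached as far as the arm can. A call with a gripper value outside its range is refused whole. The fingers move at their own pace and stop on an object; FORCE is the grip in N (left out, the last holds). Time passes only in rows, so rows that do not move let the fingers close. It gives the time, the measured TCP pose, the force, the opening and the grip force at its end, in the units of the state.
- env.sense(): the state, without advancing time (a new reading comes with each control period).
- env.read_camera(name): name is "scene" or "top" or "wrist"; returns (picture, depth): 420x560x3 uint8, blue, green, red; 420x560 float32, m along the optical axis (not along the pixel's ray), 0 where there is no reading.
- env.calibration(name): a dict with "K" (3x3 intrinsics, pixels), "R" (3x3) and "t" (3): a world point X has camera coordinates R X + t. Camera axes: x right, y down, z forward; pixel columns grow to the right and rows downward; lengths in m; the calibration is good to about 2 mm. The wrist camera is an equidistant fisheye: a pixel r from the principal point sees the ray r / f radians off the axis. A picture is of the moment at which its call begins: read the wrist's pose just before it. calibration takes no time and is no camera call; for the wrist camera it gives the pose at the moment of the call.
- env.close_job(): hands the job in; it is judged then, once.
Trained networks look in the newest picture that a camera, given by its name, has taken for a name from the list of things; names that differ only in an ending like _2 or _b are one class to them, and where a whole thing is asked for, a point or a joint stands for the part that bears it (a point fixed in the world has none). Each returns a list of dicts, best first, with "conf" (0 to 1); they miss things now and then, are a little off and sometimes report something else, mostly with a low value. They report only what shows in the picture. A call takes as long as a camera call.
- env.recognise(camera, thing): "bbox" ([left, top, right, bottom] in pixels, round what is visible of it).
- env.regions_of(camera, thing): "region" (420x560 bool, what is visible of it) and "bbox" ([left, top, right, bottom] in pixels, round what is visible of it).
- env.landmark_of(camera, thing): "position" ([row, column] in pixels: a listed point, or the origin of a listed thing).
The state is a dict: "t": time; "q": joint angles; "dq": joint speeds; "joint_torque": joint torques, N m; "tool_pos": TCP position; "tcp_rot": TCP orientation; "wrist_force": force on the tool from outside, world axes, zero at the start; "torque": the same for the moment, N m; "grip_width": finger opening in m; "gripper_force": force on a finger pad.
Only numpy, scipy, OpenCV 4.12 (cv2) and the standard library are available. Lean on these libraries where they do the work, as an engineer would, in place of code of your own. Each camera call takes 0.05 s, during which the arm holds its last target. There are 200 camera calls.

## Working session

There is one attempt and no reset: what is moved stays moved. The work goes in short steps, Python scripts to look and compute and a shell command to move; the robot and the scene stay as the last step left them, time stands still between calls to the robot, and variables do not carry over. Pictures are saved under pics/ and viewed, at most 10 in all, crops included, and the job is handed in when it is done.

```bash
ls; mkdir -p pics
cat > h.py <<'E'
import numpy as np, cv2
from station import env
from scipy.spatial.transform import Rotation as Rn
def back(cam, rc, z):
    c=env.calibration(cam); K,R,t=map(np.array,(c["K"],c["R"],c["t"]))
    d=R.T@np.linalg.inv(K)@np.array([rc[1],rc[0],1.]); o=-R.T@t
    return o+d*(z-o[2])/d[2]
def ray(cam, rc):
    c=env.calibration(cam); K,R,t=map(np.array,(c["K"],c["R"],c["t"]))
    d=R.T@np.linalg.inv(K)@np.array([rc[1],rc[0],1.]); return -R.T@t, d/np.linalg.norm(d)
def tri(a,b):
    (o1,d1),(o2,d2)=a,b
    s=np.linalg.lstsq(np.c_[d1,-d2],o2-o1,rcond=None)[0]
    p,q=o1+s[0]*d1,o2+s[1]*d2
    return (p+q)/2,np.linalg.norm(p-q)
E
python3 - <<'E'
from h import *
np.set_printoptions(precision=4,suppress=True)
for n in ("top","scene"):
    im,d=env.read_camera(n); cv2.imwrite(f"pics/{n}0.png",im)
L={}
for n in ("wide_pod","wide_tab_press","wide_lid_edge","wide_hinge","narrow_pod","narrow_tab_press","motor"):
    for c in ("top","scene"):
        r=env.landmark_of(c,n); 
        for k in r[:2]: print(n,c,np.array(k["position"]),round(k["conf"],2))
        if r: L[n,c]=r[0]["position"]
    if (n,"top") in L and (n,"scene") in L: print("  ->",*tri(ray("top",L[n,"top"]),ray("scene",L[n,"scene"])))
s=env.sense(); print(s["t"],s["tool_pos"],s["tcp_rot"],Rn.from_rotvec(s["tcp_rot"]).as_matrix(),s["grip_width"])
E
```

```text
pics
wide_pod top [216.1 222. ] 0.6
wide_pod top [242.1 115.7] 0.54
wide_pod scene [276.6 314.7] 0.56
wide_pod scene [273.6 301.8] 0.52
  -> [ 0.5658  0.1779 -0.0047] 0.006216355784780628
wide_tab_press top [244.5 219.2] 0.5
wide_tab_press scene [251.4 344.6] 0.55
  -> [0.4809 0.1772 0.0578] 0.003282951108338818
wide_lid_edge top [232.3 215.8] 0.76
wide_lid_edge scene [262.5 333.1] 0.63
wide_lid_edge scene [366.6 411.6] 0.46
  -> [0.5178 0.1877 0.0432] 0.00863846529674807
wide_hinge top [195.4 215.5] 0.67
wide_hinge scene [274.6 299.7] 0.67
  -> [0.6201 0.1876 0.0541] 0.004848521452128494
narrow_pod top [219.7 329.3] 0.72
narrow_pod scene [197.2 272.1] 0.68
  -> [ 0.5467 -0.1352 -0.0025] 0.003246409912504182
narrow_tab_press top [249.8 336.4] 0.68
narrow_tab_press scene [174.7 294.3] 0.53
  -> [ 0.4608 -0.15    0.0443] 0.0009264152439256649
motor top [246.4 202.3] 0.49
motor scene [281.8 360.6] 0.66
motor scene [274.  301.6] 0.33
  -> [ 0.4704  0.2413 -0.0062] 0.010732846866887174
0.8 [ 0.1216 -0.5107  0.2423] [ 3.1201  0.3664 -0.    ] [[ 0.9728  0.2317  0.    ]
 [ 0.2317 -0.9728 -0.0001]
 [-0.      0.0001 -1.    ]] 0.08543133590159525
```

```bash
python3 -c "
import cv2
a=cv2.imread('pics/top0.png');cv2.imwrite('pics/top0c.png',cv2.resize(a[130:330,80:400],None,fx=2.5,fy=2.5,interpolation=3))"
```

```text
(no output)
```

View pics/top0c.png

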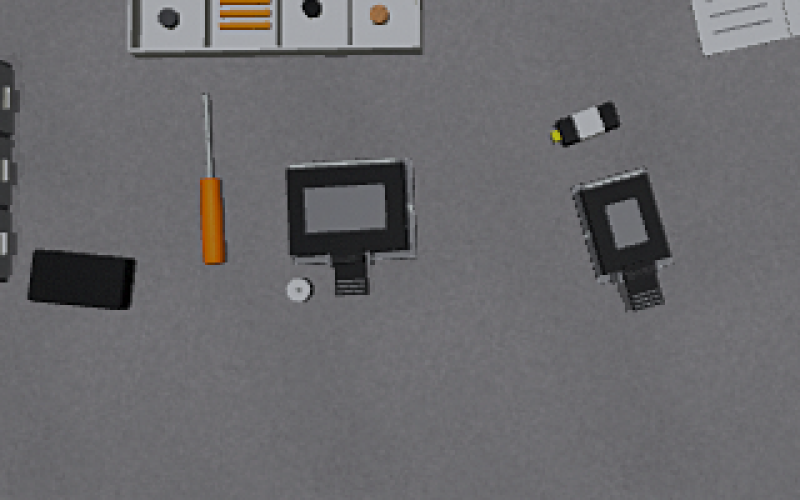

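View pics/scene0.png

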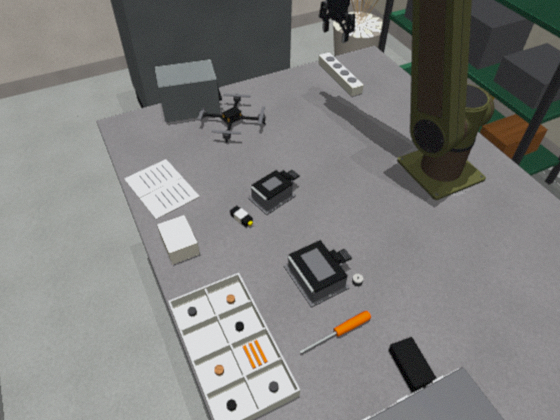

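The top crop shows the wide pod's black lid at crop (287–413, 160–256), with its paddle at about (351, 280) and the motor to the left at (299, 290). The narrow pod is at the right. The scene view agrees with this. I'll refine the pod pose from depth and the paddle from the picture.

Run:
```python
from h import *
np.set_printoptions(precision=4,suppress=True)
for cam in ("top","scene"):
    im,d=env.read_camera(cam); c=env.calibration(cam); K,R,t=map(np.array,(c["K"],c["R"],c["t"]))
    v,u=np.mgrid[:420,:560]
    P=(np.stack([u,v,np.ones_like(u)],-1)@np.linalg.inv(K).T*d[...,None]-t)@R
    near=(abs(P[...,0]-.565)<.13)&(abs(P[...,1]-.18)<.13)&(d>0)
    lid=near&(P[...,2]>.050)&(P[...,2]<.075)
    Q=P[lid]; print(cam,"lid n",len(Q),"z med",np.median(Q[:,2]))
    # lid plate only: opening removes the tooth
    m=cv2.morphologyEx(lid.astype(np.uint8),cv2.MORPH_OPEN,np.ones((11,11),np.uint8))>0
    r=cv2.minAreaRect((P[m][:,:2]*1000).astype(np.float32)); print(" rect",r)
    for nm in ("wide_tab","wide_lid"):
        g=env.regions_of(cam,nm)
        for k in g[:2]:
            q=P[k["region"]&(d>0)]; print(" ",nm,round(k["conf"],2),k["bbox"],len(q),np.median(q,0),q.min(0),q.max(0))
    pad=near&(P[...,2]>.036)&(P[...,2]<.05)&(P[...,0]<.505)
    q=P[pad];print(" paddle",len(q),q.min(0) if len(q) else 0,q.max(0) if len(q) else 0,np.mean(q,0))
    mo=near&(P[...,2]>.012)&(P[...,1]>.215)&(P[...,0]<.497);q=P[mo];print(" motor",len(q),q.min(0),q.max(0))
    oth=(d>0)&(P[...,2]>.075)&(P[...,0]>.3)&(abs(P[...,1])<.45);print(" tall",P[oth].min(0) if oth.any() else 0,P[oth].max(0) if oth.any() else 0)
```

```text
top lid n 1772 z med 0.06087930523942563
 rect ((565.1500244140625, 180.68209838867188), (115.14591217041016, 129.24574279785156), 2.4383065700531006)
  wide_tab 0.74 [212.5, 227.0, 226.3, 247.9] 245 [0.4979 0.1776 0.0472] [0.4723 0.1603 0.0388] [0.5227 0.1975 0.0719]
  wide_tab 0.3 [312.5, 196.9, 349.5, 256.9] 1461 [ 0.5357 -0.1332  0.0597] [ 0.4515 -0.1859 -0.0064] [ 0.6136 -0.0766  0.0713]
  wide_lid 0.59 [194.4, 194.4, 242.8, 233.2] 1599 [0.5705 0.1833 0.0609] [ 0.5176  0.1164 -0.0014] [0.6218 0.2588 0.0696]
 paddle 150 [0.4723 0.1603 0.0388] [0.5038 0.1954 0.0496] [0.488  0.1775 0.0457]
 motor 75 [0.4645 0.229  0.0129] [0.4905 0.2555 0.032 ]
 tall 0 0
scene lid n 1858 z med 0.05996984543383714
 rect ((565.7568359375, 181.95437622070312), (116.60530853271484, 132.37696838378906), 3.2643792629241943)
  wide_tab 0.52 [331.2, 246.6, 352.0, 263.4] 221 [0.4971 0.1816 0.0481] [ 0.4712  0.1207 -0.0026] [0.5261 0.1994 0.0709]
  wide_tab 0.52 [199.6, 95.7, 263.6, 144.3] 565 [ 0.5132 -0.5203  0.0356] [ 0.4151 -0.6686 -0.0049] [ 0.6258 -0.4216  0.0506]
  wide_lid 0.88 [288.8, 240.1, 350.4, 293.1] 1727 [0.5749 0.188  0.0599] [0.5171 0.1156 0.0374] [0.6265 0.2499 0.0676]
 paddle 120 [0.4712 0.1596 0.0367] [0.5049 0.1975 0.05  ] [0.4861 0.1804 0.0448]
 motor 87 [0.4667 0.2291 0.0125] [0.493  0.2572 0.0311]
 tall 0 0
```

```bash
python3 -m inch '[[[0,0,0,0.092,1],[0,0,0,0.092,1],[0.02,-0.035,0,0,1],[0.02,-0.035,0,0,1],[0.02,-0.035,0,0,1],[0.02,-0.035,0,0,1],[0.02,-0.035,0,0,1],[0.02,-0.035,0,0,1],[0.02,-0.035,0,0,1],[0.02,-0.035,0,0,1]]]' 20; python3 -m inch '[[[0.02,-0.035,0,0,1],[0.02,-0.035,0,0,1],[0.02,-0.035,0,0,1],[0.02,-0.035,0,0,1],[0.02,-0.035,0,0,1],[0.02,-0.035,0,0,1],[0.02,-0.035,0,0,1],[0.02,-0.035,0,0,1],[0.02,-0.035,0,0,1],[0,0,0,0,1]]]'
```

```text
t: 1.93
tool_pos: [0.2678, -0.2215, 0.2426]
tcp_rot: [3.14, 0.077, 0.002]
wrist_force: [0.7, -0.4, 0.7]
grip_width: 0.0
gripper_force: 0.0
t: 2.77
tool_pos: [0.4381, 0.0589, 0.2434]
tcp_rot: [-3.098, -0.166, -0.002]
wrist_force: [1.1, -0.2, 0.7]
grip_width: 0.0002
gripper_force: 0.0
```

```bash
python3 -m inch '[[[0,0,0,0,1],[0,0,0,0,1],[0,0,0,0,1]]]'
cat > go.py <<'E'
import sys
from h import *
s=env.sense(); M=Rn.from_rotvec(s["tcp_rot"]).as_matrix()
t=np.array([float(a) for a in sys.argv[1:4]])
print("yaw",np.arctan2(M[1,0],M[0,0]),"tilt",M[:,2],"tool shift",np.round(M.T@(t-s["tool_pos"]),4), "q",np.round(s["q"],3))
E
python3 go.py 0.480 0.178 0.075
```

```text
t: 3.02
tool_pos: [0.4332, 0.0557, 0.2431]
tcp_rot: [-3.1, -0.158, 0.005]
wrist_force: [-0.9, -0.6, 0.2]
grip_width: 0.0001
gripper_force: 0.0
yaw 0.10219425617970505 tilt [-0.00521217  0.03734783 -0.99928873] tool shift [ 0.0593 -0.1105  0.1723] q [ 0.101  0.11  -0.328  1.134  0.038  3.141]
```

```bash
R='x'; python3 -m inch '[[[0,0,0,-0.12,1],[0,0,0,-0.12,1],[0,0,0,-0.12,1],[0,0,0,-0.12,1],[0,0,0,-0.12,1],[0,0,0,-0.12,1],[0,0,0,-0.12,1],[0,0,0,-0.12,1],[0,0,0,-0.12,1],[0,0,0,-0.12,1]]]' >/dev/null;  python3 -m inch '[[[0,0,0,-0.12,1],[0,0,0,-0.12,1],[0,0,0,-0.12,1],[0,0,0,-0.12,1],[0,0,0,-0.12,1],[0,0,0,-0.12,1],[0,0,0,-0.12,1],[0,0,0,-0.12,1],[0,0,0,-0.12,1],[0,0,0,-0.12,1]]]'; python3 go.py 0.480 0.178 0.075
```

```text
t: 4.68
tool_pos: [0.4333, 0.0554, 0.2434]
tcp_rot: [-0.975, -2.97, -0.054]
wrist_force: [0.2, -0.1, -0.4]
grip_width: 0.0
gripper_force: 0.0
yaw 2.507715175434509 tilt [-0.00421231  0.03753686 -0.99928637] tool shift [0.0306 0.1217 0.1727] q [ 0.1    0.109 -0.328  1.134  0.038  0.735]
```

```bash
python3 -m inch '[[[0,0,0,-0.114,1],[0,0,0,-0.114,1],[0,0,0,-0.114,1],[0,0,0,-0.114,1],[0,0,0,-0.114,1],[0,0,0,-0.114,1],[0,0,0,0,1]]]'; python3 go.py 0.480 0.178 0.075
```

```text
t: 5.27
tool_pos: [0.4334, 0.0555, 0.2434]
tcp_rot: [0.072, -3.137, -0.059]
wrist_force: [-0.7, 0.1, 0.6]
grip_width: 0.0002
gripper_force: 0.0
yaw -3.095851128757294 tilt [-0.00425804  0.03754198 -0.99928598] tool shift [-0.0526  0.1138  0.1727] q [ 0.101  0.109 -0.328  1.134  0.038  0.055]
```

```bash
python3 -m inch '[[[-0.013,0.028,0.03,0,1],[-0.013,0.028,0.03,0,1],[-0.013,0.028,0.03,0,1],[-0.013,0.03,0.03,0,1],[0,0,0.03,0,1],[0,0,0,0,1],[0,0,0,0,1],[0,0,0,0,1]]]'; python3 go.py 0.480 0.178 0.075
python3 - <<'E'
from h import *
im,_=env.read_camera("scene"); a=im[190:310,270:430]; b=cv2.resize(a,None,fx=3,fy=3)
im,_=env.read_camera("wrist"); im=cv2.resize(im,(480,360))
cv2.imwrite("pics/a.png",np.vstack([b[:240],im]) if b.shape[1]==480 else im)
E
```

```text
t: 5.93
tool_pos: [0.4785, 0.1726, 0.1032]
tcp_rot: [0.068, -3.137, -0.059]
wrist_force: [0.2, 0.8, 0.1]
grip_width: -0.0
gripper_force: 0.0
yaw -3.098441468270029 tilt [-0.00386674  0.03762974 -0.99928427] tool shift [-0.0018  0.0043  0.0284] q [ 0.324  0.329 -0.43   0.803  0.037  0.281]
```

View pics/a.png

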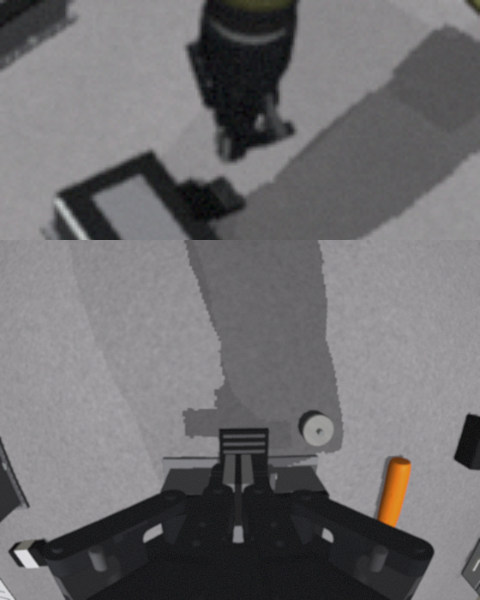

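The wrist view shows the shut fingers (centre column ≈240) in line with the ribbed paddle (≈244, 443). The motor at (318, 430) is clear. Next I lower and press.

```bash
python3 -m inch '[[[-0.002,0.004,0.014,0,1],[0,0,0.014,0,1],[0,0,0.01,0,1],[0,0,0.004,0,1],[0,0,0.003,0,1],[0,0,0.003,0,1],[0,0,0.003,0,1],[0,0,0.002,0,1],[0,0,0,0,1],[0,0,0,0,1]]]'; python3 go.py 0.480 0.178 0.048
```

```text
t: 6.87
tool_pos: [0.4802, 0.179, 0.0501]
tcp_rot: [0.071, -3.138, -0.058]
wrist_force: [-2.4, -2.5, 6.5]
grip_width: -0.0002
gripper_force: 3.5
yaw -3.096469270630742 tilt [-0.00348236  0.03711532 -0.99930492] tool shift [ 0.0003 -0.0011  0.002 ] q [ 0.335  0.395 -0.494  0.673  0.036  0.29 ]
```

```bash
python3 -m inch '[[[0,0,0.002,0,1],[0,0,0,0,1],[0,0,0,0,1],[0,0,0,0,1],[0,0,0,0,1],[0,0,0,0,1],[0,0,0,0,1],[0,0,0,0,1]]]'
python3 - <<'E'
from h import *
im,_=env.read_camera("scene"); b=cv2.resize(im[190:310,270:430],None,fx=3,fy=3)
cv2.imwrite("pics/b.png",b)
E
```

```text
t: 7.53
tool_pos: [0.4803, 0.1791, 0.0496]
tcp_rot: [0.071, -3.139, -0.059]
wrist_force: [-5.2, -3.7, 19.1]
grip_width: 0.0003
gripper_force: 9.9
```

View pics/b.png

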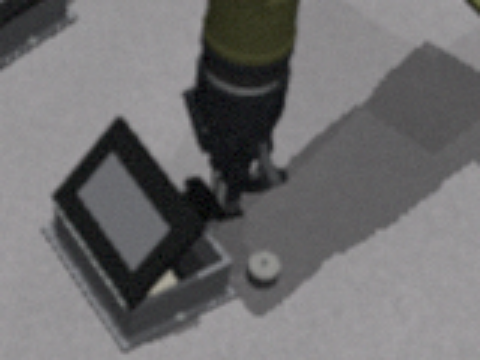

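The lid has sprung up, at roughly 45° or more. I retreat, rise to pushing height and measure the lid.

```bash
python3 -m inch '[[[0,0,-0.01,0,1],[0.01,0,-0.015,0,1],[0.01,0,-0.02,0,1],[0,0,-0.02,0,1],[0,0,0,0,1],[0,0,0,0,1],[0,0,0,0,1],[0,0,0,0,1],[0,0,0,0,1],[0,0,0,0,1]]]'
cat > lid.py <<'E'
from h import *
im,d=env.read_camera("scene"); c=env.calibration("scene"); K,R,t=map(np.array,(c["K"],c["R"],c["t"]))
v,u=np.mgrid[:420,:560]
P=(np.stack([u,v,np.ones_like(u)],-1)@np.linalg.inv(K).T*d[...,None]-t)@R
g=env.regions_of("scene","wide_lid")[0]; q=P[cv2.erode(g["region"].astype(np.uint8),np.ones((5,5)))>0]
c0=np.median(q,0); q=q[np.linalg.norm(q-c0,axis=1)<.08]; n=np.linalg.svd(q-q.mean(0))[2][2]; n*=np.sign(-n[0]) 
print(round(g["conf"],2),len(q),"normal",n,"angle",np.arctan2(-n[0],n[2]),"centre",q.mean(0),"top",P[g["region"]][:,2].max())
E
python3 lid.py; python3 go.py 0.545 0.184 0.116
```

```text
t: 8.42
tool_pos: [0.4599, 0.1759, 0.1114]
tcp_rot: [0.071, -3.135, -0.058]
wrist_force: [-0.9, -0.7, 0.1]
grip_width: 0.0003
gripper_force: 0.0
0.59 1213 normal [-0.87029115 -0.04092708 -0.49083428] angle 2.0843158724402544 centre [0.59917927 0.18734595 0.1017234 ] top 1.077010843627353
yaw -3.09609461902597 tilt [-0.00540105  0.037337   -0.99928814] tool shift [-0.0852  0.0043 -0.0045] q [ 0.342  0.297 -0.454  0.813  0.037  0.297]
```

The lid stands at about 1.06 rad, with its edge near x 0.57 and z 0.138. The fingertips at z ≈ 0.105 will meet its underside.

```bash
python3 -m inch '[[[-0.02,0.004,-0.004,0,1],[-0.025,0,0,0,1],[-0.025,0,0,0,1],[-0.015,0,0,0,1],[-0.01,0,0,0,1],[-0.01,0,0,0,1],[-0.01,0,0,0,1],[-0.01,0,0,0,1],[0,0,0,0,1],[0,0,0,0,1]]]'; python3 lid.py; python3 go.py 0.618 0.184 0.116
```

```text
t: 9.35
tool_pos: [0.5879, 0.1863, 0.1188]
tcp_rot: [-0.071, 3.138, 0.062]
wrist_force: [0.2, -0.3, -0.4]
grip_width: -0.0003
gripper_force: 0.0
0.65 692 normal [-0.98465642 -0.04458307 -0.16871302] angle 1.7404905209208528 centre [0.61660755 0.18957346 0.11035565] top 1.077010843627353
yaw -3.096219768044522 tilt [-0.00326393  0.03801563 -0.99927181] tool shift [-0.0323 -0.0032  0.0003] q [ 0.288  0.48  -0.14   0.943  0.037  0.243]
```

```bash
python3 -m inch '[[[-0.006,0,0,0,1],[-0.006,0,0,0,1],[-0.006,0,0,0,1],[-0.005,0,0,0,1],[-0.003,0,0,0,1],[-0.002,0,0,0,1],[0,0,0,0,1],[0,0,0,0,1],[0,0,0,0,1]]]'; python3 lid.py; python3 go.py 0.618 0.184 0.116
```

```text
t: 10.2
tool_pos: [0.6129, 0.1869, 0.116]
tcp_rot: [0.071, -3.137, -0.059]
wrist_force: [0.2, -0.5, 0.1]
grip_width: -0.0004
gripper_force: 0.0
0.82 281 normal [-0.99133755 -0.05114914  0.12096953] angle 1.449370072701323 centre [0.63646613 0.19557353 0.12261248] top 1.077010843627353
yaw -3.0959988571734227 tilt [-0.00423323  0.03774201 -0.99927855] tool shift [-0.005  -0.0032 -0.    ] q [ 0.278  0.523 -0.065  0.977  0.037  0.233]
```

```bash
python3 -m inch '[[[-0.003,0,0,0,1],[-0.003,0,0,0,1],[-0.002,0,0,0,1],[-0.002,0,0,0,1],[0,0,0,0,1],[0,0,0,0,1],[0,0,0,0,1]]]'; python3 lid.py
```

```text
t: 10.88
tool_pos: [0.6176, 0.187, 0.1156]
tcp_rot: [0.072, -3.126, -0.059]
wrist_force: [-12.0, -0.5, 7.8]
grip_width: -0.0002
gripper_force: 6.6
0.91 175 normal [-0.98342935 -0.05042379  0.17413834] angle 1.3955404084694873 centre [0.64101858 0.20377923 0.12676928] top 1.077010843627353
```

The lid is at its stop: I measure 1.746 rad, and the wrist feels a 12 N reaction. Now I withdraw.

```bash
python3 -m inch '[[[0.006,0,0,0,1],[0.02,0,0,0,1],[0.03,0,0,0,1],[0.03,0,-0.01,0,1],[0.03,0,-0.02,0,1],[0.02,0,-0.03,0,1],[0,0,-0.03,0,1],[0,0,0,0,1],[0,0,0,0,1],[0,0,0,0,1]]]'; python3 lid.py
python3 - <<'E'
from h import *
im,_=env.read_camera("scene"); cv2.imwrite("pics/c.png",im)
E
```

```text
t: 11.82
tool_pos: [0.4881, 0.1779, 0.2063]
tcp_rot: [0.071, -3.138, -0.06]
wrist_force: [-0.9, -0.4, -0.2]
grip_width: -0.0003
gripper_force: 0.0
0.73 202 normal [-0.98488613 -0.05185566  0.16525829] angle 1.4045506791372182 centre [0.63888498 0.20227655 0.12374171] top 1.077010843627353
```

View pics/c.png

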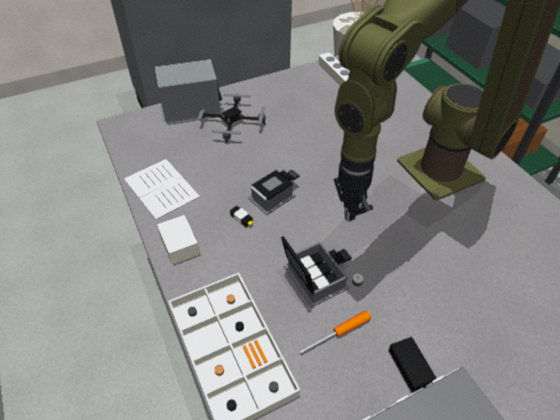

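The picture shows the wide lid fully open at (298, 262), about 1.74 rad. The narrow pod at (272, 190) is shut. The motor (358, 280) and the other loose things are where they were, and the arm is clear of everything. I hand the job in.

```bash
python3 -c "
from station import env
print(env.close_job())"
```

```text
the job is handed in; nothing more can be done
None
```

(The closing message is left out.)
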